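Find and open the free hatch of the dust box

TASK

Three of the four hatches in the plywood dust box are propped shut from underneath. Press lightly with the fingertips on the blue dots to find the hatch that rocks, then push that one open by at least 30 degrees, so that it stays open and the box can be emptied. Leave the other hatches shut, do not bang or force them, and do not pick up or disturb the bottle, jar, screwdriver and square.

Things in the scene. Friction and masses are not known exactly. Their poses are not given: they have to be found in the camera images.
- dustbox: Fixed plywood dust box, 180 (x) by 660 (y) by 110 high; origin at the centre of its underside, on the bench; its -x side faces the robot. Four identical hatches lie flush in its top in a row, centres at y +201, +67, -67, -201, x 0: each 130 (x) by 112 (y) by 12 thick in a 136 by 118 opening, with room below a free one for fingertips 60 mm down. Solid decks 70 wide at both y ends.
- dot_a (a point): Blue dot, 24 across, on top of the first (farthest left, to the dust box's +y) hatch: where to press. 45 mm from the pivot line towards the box's -x side, 20 mm from that edge of the hatch; moves with it. One hatch, any of the four, is free: about 2 to 4 N on its dot tips it, and it stays as left. The others are propped beneath the dot and hardly give.
- dot_b (a point): Blue dot, 24 across, on top of the second from the left hatch: where to press. 45 mm from the pivot line towards the box's -x side, 20 mm from that edge of the hatch; moves with it. One hatch, any of the four, is free: about 2 to 4 N on its dot tips it, and it stays as left. The others are propped beneath the dot and hardly give.
- dot_c (a point): Blue dot, 24 across, on top of the third from the left hatch: where to press. 45 mm from the pivot line towards the box's -x side, 20 mm from that edge of the hatch; moves with it. One hatch, any of the four, is free: about 2 to 4 N on its dot tips it, and it stays as left. The others are propped beneath the dot and hardly give.
- dot_d (a point): Blue dot, 24 across, on top of the fourth (farthest right, to the dust box's -y) hatch: where to press. 45 mm from the pivot line towards the box's -x side, 20 mm from that edge of the hatch; moves with it. One hatch, any of the four, is free: about 2 to 4 N on its dot tips it, and it stays as left. The others are propped beneath the dot and hardly give.
- hatch_a (a joint): Tilt of the first (farthest left, to the dust box's +y) hatch, rad: 0 flush and shut, growing as the dotted end goes down and the other end comes up; stop at 1.0; a fingertip 36 mm below the box top, where the dot began, holds it at about 0.65 to 0.85. Pivot along the box's y, through the hatch's middle, 6 mm below its top. A propped hatch gives at most 0.04; none tips the other way.
- hatch_b (a joint): Tilt of the second from the left hatch, rad: 0 flush and shut, growing as the dotted end goes down and the other end comes up; stop at 1.0; a fingertip 36 mm below the box top, where the dot began, holds it at about 0.65 to 0.85. Pivot along the box's y, through the hatch's middle, 6 mm below its top. A propped hatch gives at most 0.04; none tips the other way.
- hatch_c (a joint): Tilt of the third from the left hatch, rad: 0 flush and shut, growing as the dotted end goes down and the other end comes up; stop at 1.0; a fingertip 36 mm below the box top, where the dot began, holds it at about 0.65 to 0.85. Pivot along the box's y, through the hatch's middle, 6 mm below its top. A propped hatch gives at most 0.04; none tips the other way.
- hatch_d (a joint): Tilt of the fourth (farthest right, to the dust box's -y) hatch, rad: 0 flush and shut, growing as the dotted end goes down and the other end comes up; stop at 1.0; a fingertip 36 mm below the box top, where the dot began, holds it at about 0.65 to 0.85. Pivot along the box's y, through the hatch's middle, 6 mm below its top. A propped hatch gives at most 0.04; none tips the other way.
- glue_mid (a point): Half-way up a loose white glue bottle with an orange cap, 54 across, 150 high, standing on the box's left (+y) end deck. To be left alone.
- screwjar_mid (a point): Half-way up a loose amber jar with a steel lid, 56 across, 75 high, standing on the box's right (-y) end deck. To be left alone.
- driver_mid (a point): Middle of a loose red-handled screwdriver lying on the bench beyond the box, about 200 long. To be left alone.
- square_mid (a point): Stock of a loose try square (100 by 20 wooden stock, 150 long steel blade) lying on the bench beyond the box; its origin is half-way up the stock. To be left alone.

How it is judged:
By the outcome, as a careful person would: the job done as asked, in the order asked, and still so for the second after the job is handed in, with the robot touching nothing.
It also fails if it takes over 45 s, if anything falls off the work surface, if the arm or the gripper's body presses on something with over 40 N, if the wrist force passes 120 N, or if a joint passes its speed limit or range.

ROBOT

A 6-joint arm with a two-finger parallel gripper is mounted at the origin on the work surface. World frame = base frame: x ahead of the robot, y to its left, z up, the work surface at z = 0. Lengths are in mm, angles in degrees, forces in N, time in s.
With the tool pointing down it reaches from about 350 to 850 mm from the base axis. Payload 8.1 kg.
Tool frame: the origin (TCP) lies at the very end of the fingers, on their centre line; the grasp point (between the pads) lies 19 mm behind it (pinch_z is the z of the grasp point in the tool frame, in mm); z points along the fingers, y is the direction in which the jaws open and shut (so a half turn about z gives the same grasp; the last joint's range is limited). The gripper opens to 85 mm and grips with 20 to 120 N. Pads are 22 mm wide; open, the fingers measure 114 mm over their backs; the gripper's body (76 mm by 85 mm) begins 54 mm behind the grasp point. The pads swing forward as they close: fully open they stand 13 mm farther back than shut.
Start: joints at [60.711, 7.471, 85.268, -0, 87.261, -4.893], TCP at [247.809, 546.439, 197.592] pointing down, gripper open.
Joint ranges: [-169.43, 169.43], [-51.17, 129.36], [1.28, 143.12], [-76.62, 256.62], [0, 156.53], [-152.29, 152.29]. Speed limits (degrees/s): [136.94, 136.94, 159.86, 180, 180, 180].

INTERFACE

Orientations are given as [roll, pitch, yaw] about the fixed x, y, z axes, in that order (R = Rz(yaw) Ry(pitch) Rx(roll)).
In Python, from bench import * gives the robot as it stands.
- The arm moves only by the shell command python3 -m creep 'ROWS' [FORCE]. ROWS is a JSON object of lists of equal length, an entry for each row: "translation": the shift along the tool's x, y, z in mm, a list of three; "rotation": the turn, a rotation vector about the tool's x, y, z in rad, a list of three; "claw": the finger opening in mm, from 0 to 85.4. In form: {"translation": [[dx, dy, dz], ...], "rotation": [[ax, ay, az], ...], "claw": [claw, ...]}. A call has 1 to 10 rows; each row shifts and turns the commanded pose from where the row before left it, along the tool's axes as they then stand; what a row does not reach is not made up. A row lasts 1/10 s, in which the tool goes at most 50 mm and 8.59 degrees, less where a joint would pass 70% of its speed; a pose out of reach is approached as far as the arm can. A call is refused whole if a number of a shift passes 50 or a number of a turn 0.15, either way. A call with a gripper value outside its range is refused whole. The fingers move at their own pace and stop on an object; FORCE is the grip in N (left out, the last holds). Time passes only in rows, so rows that do not move let the fingers close. It gives the time, the measured TCP pose, the force and the opening at its end, in the units of the state.
- sense(): the state, without advancing time (a new reading comes with each control period).
- snapshot(name): name is "side" or "top"; returns a dict with "frame" (420x560x3 uint8, red, green, blue), "intrinsics" (3x3 intrinsics, pixels), "dist" ([k1, k2, p1, p2, k3] as OpenCV has them; the pictures are not rectified), "extrinsics" (4x4, takes a point from camera to world coordinates). Camera axes: x right, y up, looking along -z (the intrinsics and any distortion apply to the point x, -y, -z); pixel columns grow to the right and rows downward; lengths in mm; the calibration is good to about 2 mm. A picture is of the moment at which its call begins. There is no depth.
- hand_in(): hands the job in, once; it reports no verdict.
The state is a dict: "time": time; "joint_pos": joint angles; "qd": joint speeds; "joint_efforts": joint torques, N m; "tool_pos": TCP position; "tcp_rot": TCP orientation; "ft_force": force on the tool from outside, world axes, zero at the start; "wrist_torque": the same for the moment, N m; "finger_gap": finger opening in mm.
Only numpy, scipy, OpenCV 4.12 (cv2) and the standard library are available. Lean on these libraries where they do the work, as an engineer would, in place of code of your own. Each camera call takes 0.05 s, during which the arm holds its last target.

## Working session

There is one attempt and no reset: what is moved stays moved. The work goes in short steps, Python scripts to look and compute and a shell command to move; the robot and the scene stay as the last step left them, time stands still between calls to the robot, and variables do not carry over. Pictures are saved under pics/ and viewed, and the job is handed in when it is done.

```bash
mkdir -p pics; ls; python3 - <<'E'
from bench import *
import cv2,numpy as np,pickle
D={}
for n in("top","side"):
    s=snapshot(n);D[n]=s;cv2.imwrite(f"pics/{n}0.png",s["frame"][:,:,::-1]);print(n,s["intrinsics"],s["dist"],s["extrinsics"])
pickle.dump(D,open("s0.pkl","wb"))
s=sense();print(s)
E
```

```text
pics
top [[431.30477241   0.         272.15479766]
 [  0.         431.30477241 206.74899318]
 [  0.           0.           1.        ]] [-0.09784418  0.          0.          0.          0.        ] [[-6.81330468e-03  9.95119951e-01 -9.84371005e-02  4.68583901e+02]
 [-9.99901461e-01 -5.57144622e-03  1.28851420e-02  3.88302062e+01]
 [ 1.22738248e-02  9.85151910e-02  9.95059853e-01  1.26834520e+03]
 [ 0.00000000e+00  0.00000000e+00  0.00000000e+00  1.00000000e+00]]
side [[410.01411142   0.         274.56244311]
 [  0.         410.01411142 209.42903026]
 [  0.           0.           1.        ]] [-0.04355715  0.          0.          0.          0.        ] [[ 9.41340183e-01  2.18491161e-01 -2.57177513e-01  3.40011972e+02]
 [-3.37453168e-01  6.04941139e-01 -7.21229213e-01 -6.74753425e+02]
 [-2.00495026e-03  7.65707405e-01  6.43185937e-01  7.61620841e+02]
 [ 0.00000000e+00  0.00000000e+00  0.00000000e+00  1.00000000e+00]]
{'time': 0.1, 'joint_pos': array([ 6.07100631e+01,  7.51057468e+00,  8.53208291e+01, -1.61457189e-03,
        8.72637600e+01, -4.89320394e+00]), 'qd': array([ 0.01364518, -0.06896433, -0.19056148, -0.01339504,  0.04662306,
        0.03975319]), 'joint_efforts': array([ 1.93198939e-03, -5.70953035e+01, -5.01940942e+01, -7.76266074e-05,
        8.15819803e-03,  2.29977445e-05]), 'tool_pos': array([247.55468076, 545.95033433, 196.67273594]), 'tcp_rot': array([-1.79905045e+02, -6.51062894e-03,  1.55603340e+02]), 'ft_force': array([ 0.61742903, -0.27615834, -0.05376718]), 'wrist_torque': array([0.0289212 , 0.00686972, 0.02342296]), 'finger_gap': 85.51123068430721}
```

```bash
ls pics
```

```text
side0.png
top0.png
```

View pics/top0.png

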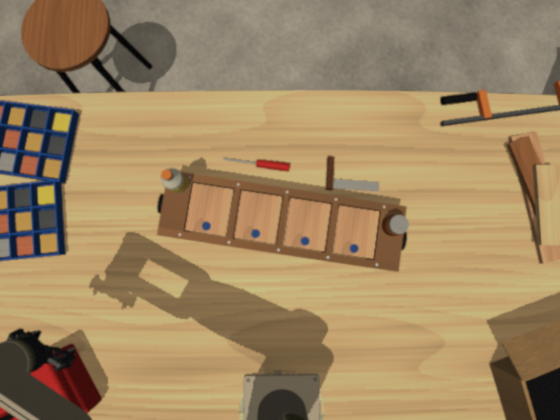

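View pics/side0.png

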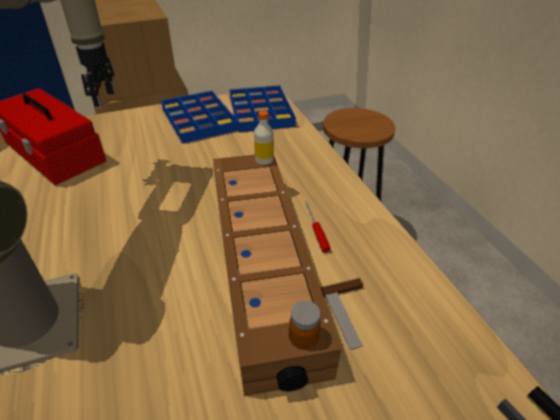

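The top view shows the four blue dots at about (206,226), (255,233), (305,241) and (354,248). The bottle is at (172,178) and the jar at (396,224). The side view shows the same dots at (233,183), (239,214), (246,254) and (255,302).

```bash
cat > h.py <<'E'
import cv2,numpy as np
def ray(s,uv):
    K=np.array(s["intrinsics"]);p=cv2.undistortPoints(np.array([[uv]],float),K,np.array(s["dist"]))[0,0]
    E=np.array(s["extrinsics"]);return E[:3,3],E[:3,:3]@np.array([p[0],-p[1],-1])
def onz(s,uv,z):
    o,d=ray(s,uv);return o+d*(z-o[2])/d[2]
def cross(sa,ua,sb,ub):
    o,d=ray(sa,ua);p,e=ray(sb,ub)
    t=np.linalg.lstsq(np.c_[d,-e],p-o,rcond=None)[0];a=o+t[0]*d;b=p+t[1]*e
    return (a+b)/2,np.linalg.norm(a-b)
def dots(s,box):
    h=cv2.cvtColor(s["frame"],cv2.COLOR_RGB2HSV);m=cv2.inRange(h,(100,110,40),(130,255,255))
    k=np.zeros_like(m);x0,y0,x1,y1=box;k[y0:y1,x0:x1]=m[y0:y1,x0:x1]
    n,l,st,c=cv2.connectedComponentsWithStats(k)
    return [(c[i],st[i,4]) for i in range(1,n) if st[i,4]>15]
E
python3 - <<'E'
from h import *;import pickle
D=pickle.load(open("s0.pkl","rb"))
a=dots(D["top"],(180,190,390,265));b=dots(D["side"],(215,165,275,320))
a.sort(key=lambda q:q[0][0]);b.sort(key=lambda q:q[0][1]);print(a,b)
P=[]
for (u,_),(v,_) in zip(a,b):
    X,e=cross(D["top"],u,D["side"],v);print(X.round(1),e.round(1),onz(D["top"],u,110).round(1),onz(D["side"],v,110).round(1));P.append(X)
P=np.array(P);print(np.linalg.norm(np.diff(P,axis=0),axis=1),np.degrees(np.arctan2(-(P[3]-P[0])[0]*-1,-(P[3]-P[0])[1]*-1)))
d=P[0]-P[3];th=np.degrees(np.arctan2(-d[0],d[1]));print("box yaw",th)
c=np.cos(np.radians(th));s=np.sin(np.radians(th));R=np.array([[c,-s],[s,c]])
m=np.mean([ (onz(D["top"],u,110)+onz(D["side"],v,110))[:2]/2 for (u,_),(v,_) in zip(a,b)],0);C=m+R@[45,0]
print("centre",C)
for y in(201,67,-67,-201):print((C+R@[-45,y]).round(1))
E
```

```text
[(array([205.5, 225.5]), np.int32(32)), (array([255.09090909, 233.3030303 ]), np.int32(33)), (array([304.5, 240.5]), np.int32(32)), (array([353.65625, 248.     ]), np.int32(32))] [(array([238.27272727, 214.27272727]), np.int32(22)), (array([245.56756757, 253.21621622]), np.int32(37)), (array([254.57894737, 302.01754386]), np.int32(57))]
[543.7 221.9 -23.9] 5.4 [533.5 203.4 110. ] [511.1  68.7 110. ]
[520.5  73.3 -34.7] 6.6 [511.8  70.1 110. ] [490.3 -63.1 110. ]
[497.8 -77.  -49.9] 6.0 [491.7 -62.4 110. ] [ 469.1 -195.2  110. ]Traceback (most recent call last):
  File "<stdin>", line 8, in <module>
IndexError: index 3 is out of bounds for axis 0 with size 3
```

```bash
python3 - <<'E'
from h import *;import pickle
D=pickle.load(open("s0.pkl","rb"))
a=[q[0] for q in dots(D["top"],(180,190,390,265))];a.sort(key=lambda q:q[0])
b=[q[0] for q in dots(D["side"],(215,165,275,320))];b.sort(key=lambda q:q[1]);b=[np.array([233,182.8])]+b
T=np.array([onz(D["top"],u,110) for u in a]);S=np.array([onz(D["side"],u,110) for u in b])
for u,v in zip(a,b):print(cross(D["top"],u,D["side"],v))
P=(T+S)/2;print(T.round(1),S.round(1));print(np.linalg.norm(np.diff(T[:,:2],axis=0),axis=1))
d=T[0]-T[3];th=np.arctan2(-d[0],d[1]);print("yaw",np.degrees(th))
c,s=np.cos(th),np.sin(th);R=np.array([[c,-s],[s,c]]);C=P.mean(0)[:2]+R@[45,0];print("C",C)
for y in(201,67,-67,-201):print((C+R@[-45,y]).round(1))
E
```

```text
(array([534.10602498, 203.95675314, 105.79191135]), np.float64(0.7367224014617391))
(array([511.69469782,  70.17526984, 108.68382627]), np.float64(0.4084067410013882))
(array([491.10983996, -62.32029138, 109.10770499]), np.float64(1.1731159304557177))
(array([ 469.80795086, -194.81779812,  109.30718773]), np.float64(1.1508637586824486))
[[ 533.5  203.4  110. ]
 [ 511.8   70.1  110. ]
 [ 491.7  -62.4  110. ]
 [ 470.4 -194.8  110. ]] [[ 533.2  198.3  110. ]
 [ 511.1   68.7  110. ]
 [ 490.3  -63.1  110. ]
 [ 469.1 -195.2  110. ]]
[135.07876226 133.98985254 134.14025882]
yaw -9.009181896005595
C [545.84337222  -3.91611448]
[532.9 201.7]
[511.9  69.3]
[490.9 -63. ]
[ 469.9 -195.4]
```

```bash
cat >> h.py <<'E'
TG={'a':(533,202.5),'b':(511.9,69.3),'c':(490.9,-63),'d':(469.9,-195.4)}
def togo(s,x,y,z):
    from scipy.spatial.transform import Rotation as Ro
    R=Ro.from_euler('xyz',s['tcp_rot'],degrees=True);return R.inv().apply(np.array([x,y,z])-s['tool_pos'])
E
python3 -m creep '{"translation":[[0,0,0],[0,0,0],[0,0,0],[0,0,0],[0,0,0]],"rotation":[[0,0,-0.134],[0,0,-0.134],[0,0,0],[0,0,0],[0,0,0]],"claw":[0,0,0,0,0]}' 20
python3 - <<'E'
from h import *;from bench import *
s=sense();print(s['tcp_rot'],s['tool_pos']);
print({k:togo(s,*v,150).round(1) for k,v in TG.items()})
E
```

```text
time: 0.6
tool_pos: [247.7, 546.3, 197.3]
tcp_rot: [-180.0, -0.0, 170.8]
ft_force: [-0.1, -0.2, 0.4]
finger_gap: 12.6
[-1.79977884e+02 -1.03161356e-02  1.70776822e+02] [247.74388205 546.31643714 197.34691708]
{'a': array([-336.7, -293.6,   47.4]), 'b': array([-337.2, -428.5,   47.5]), 'c': array([-337.7, -562.4,   47.5]), 'd': array([-338.2, -696.5,   47.6])}
```

```bash

python3 -m creep '{"translation":[[-15,-13,0],[-30,-26,0],[-34,-30,0],[-34,-30,0],[-34,-30,0],[-34,-30,0],[-34,-30,0],[-34,-30,0],[-34,-30,0],[-30,-26,0]],"rotation":[[0,0,0],[0,0,0],[0,0,0],[0,0,0],[0,0,0],[0,0,0],[0,0,0],[0,0,0],[0,0,0],[0,0,0]],"claw":[0,0,0,0,0,0,0,0,0,0]}'
python3 -m creep '{"translation":[[-15,-13,0],[-5,-4,0],[0,0,0],[0,0,0]],"rotation":[[0,0,0],[0,0,0],[0,0,0],[0,0,0]],"claw":[0,0,0,0]}'
python3 - <<'E'
from h import *;from bench import *
s=sense();print(s['tcp_rot'],s['tool_pos'],s['ft_force'],s['finger_gap']);
print({k:togo(s,*v,125).round(1) for k,v in TG.items()})
E
```

```text
time: 1.6
tool_pos: [514.9, 223.7, 197.8]
tcp_rot: [180.0, 0.0, 170.8]
ft_force: [1.2, 0.6, -0.1]
finger_gap: -0.5
time: 2.0
tool_pos: [530.1, 206.7, 197.5]
tcp_rot: [180.0, -0.0, 171.0]
ft_force: [-0.2, -0.1, 1.0]
finger_gap: -0.1
[ 1.79983038e+02 -2.90492193e-02  1.70959258e+02] [530.14664851 206.68321931 197.53257444] [-0.19463508 -0.13711398  0.98407667] -0.1474865233910675
{'a': array([-3.5, -3.7, 72.5]), 'b': array([  -3.6, -138.6,   72.5]), 'c': array([  -3.7, -272.5,   72.5]), 'd': array([  -3.7, -406.6,   72.4])}
```

```bash

python3 -m creep '{"translation":[[-3,-3,10],[0,0,20],[0,0,20],[0,0,15],[0,0,8],[0,0,4],[0,0,0],[0,0,0]],"rotation":[[0,0,0],[0,0,0],[0,0,0],[0,0,0],[0,0,0],[0,0,0],[0,0,0],[0,0,0]],"claw":[0,0,0,0,0,0,0,0]}'
python3 - <<'E'
from h import *;from bench import *
s=sense();print(s['tcp_rot'],s['tool_pos'],s['ft_force'],s['finger_gap']);
for n in ("side","top"):cv2.imwrite(f"pics/{n}1.png",snapshot(n)["frame"][:,:,::-1])
E
```

```text
time: 2.8
tool_pos: [533.8, 202.5, 121.5]
tcp_rot: [180.0, 0.1, 171.0]
ft_force: [-0.2, 0.1, 0.6]
finger_gap: 0.3
[1.79968959e+02 6.97616579e-02 1.70963104e+02] [533.8419336  202.52325974 121.49011797] [-0.19426709  0.14237632  0.57057195] 0.2715498603914341
```

View pics/side1.png

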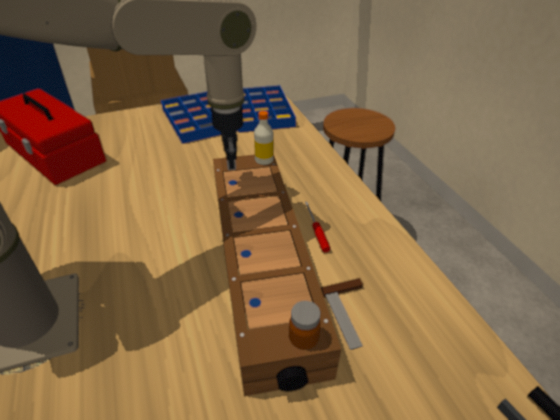

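```bash

python3 - <<'E'
from h import *;import pickle
D=pickle.load(open("s0.pkl","rb"))
def pr(s,X):
    E=s["extrinsics"];q=E[:3,:3].T@(np.array(X)-E[:3,3]);q=q*[1,-1,-1]
    return cv2.projectPoints(q.reshape(1,3),np.zeros(3),np.zeros(3),s["intrinsics"],s["dist"])[0].ravel()
for n in D:print(n,pr(D[n],[533.8,202.5,121.5]),pr(D[n],[533,202.5,110]))
im=cv2.imread("pics/side1.png")[110:250,190:310];cv2.imwrite("pics/s1z.png",cv2.resize(im,None,fx=5,fy=4))
im=cv2.imread("pics/top1.png")[150:280,140:280];cv2.imwrite("pics/t1z.png",cv2.resize(im,None,fx=5,fy=4))
E
```

```text
top [205.23873924 225.15008706] [205.84349311 225.68728967]
side [232.50329678 178.39527143] [232.50406073 181.93699671]
```

View pics/s1z.png

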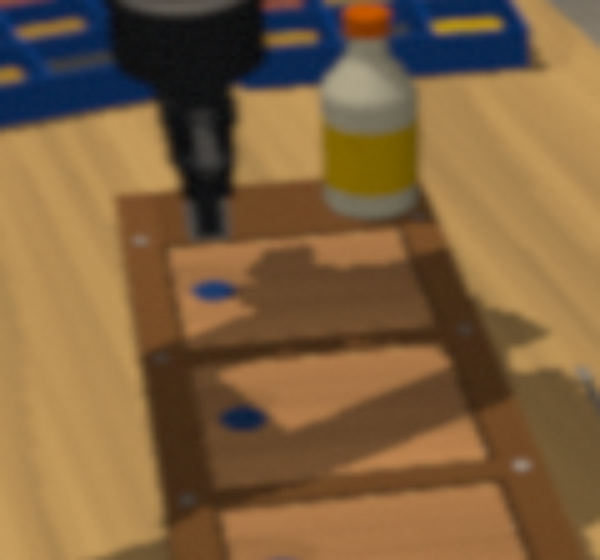

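View pics/t1z.png

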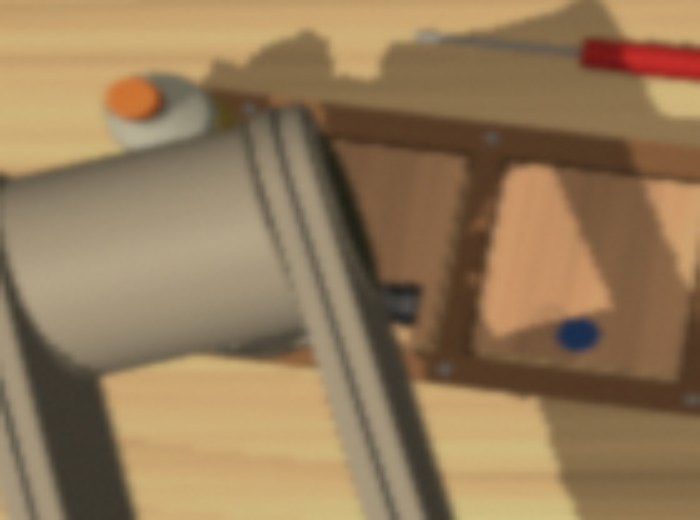

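```bash

cat >> h.py <<'E'
def pr(s,X):
    E=s["extrinsics"];q=E[:3,:3].T@(np.array(X)-E[:3,3]);q=q*[1,-1,-1]
    return cv2.projectPoints(q.reshape(1,3),np.zeros(3),np.zeros(3),s["intrinsics"],s["dist"])[0].ravel()
E
python3 - <<'E'
from h import *;import pickle
D=pickle.load(open("s0.pkl","rb"))
t=np.array([247.6,546,196.7]);yj=np.array([.413,.911,0])
for n in D:print(n,[pr(D[n],t+k*yj+[0,0,h]).round(1) for k in(-45,0,45) for h in (0,13)])
im=D["side"]["frame"][20:140,50:150,::-1];cv2.imwrite("pics/s0z.png",cv2.resize(im,None,fx=5,fy=5))
im=D["top"]["frame"][300:420,0:120,::-1];cv2.imwrite("pics/t0z.png",cv2.resize(im,None,fx=5,fy=5))
s=pickle.load(open("s0.pkl","rb"))["side"]
im=cv2.imread("pics/side1.png")[140:190,210:255];cv2.imwrite("pics/s1zz.png",cv2.resize(im,None,fx=12,fy=12,interpolation=cv2.INTER_NEAREST))
E
```

```text
top [array([ 79.7, 346.4]), array([ 77.5, 347.5]), array([ 64. , 338.5]), array([ 61.6, 339.5]), array([ 48.4, 330.6]), array([ 45.9, 331.6])]
side [array([102.9, 121.5]), array([101.7, 117.4]), array([108.9, 114.3]), array([107.8, 110.4]), array([114.6, 107.6]), array([113.5, 103.7])]
```

View pics/s0z.png

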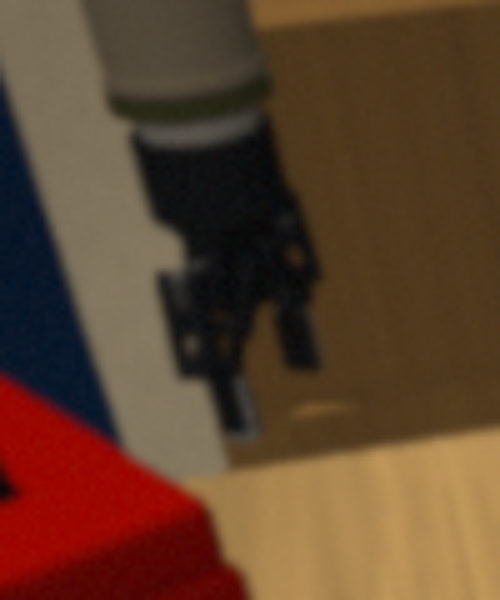

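View pics/s1zz.png

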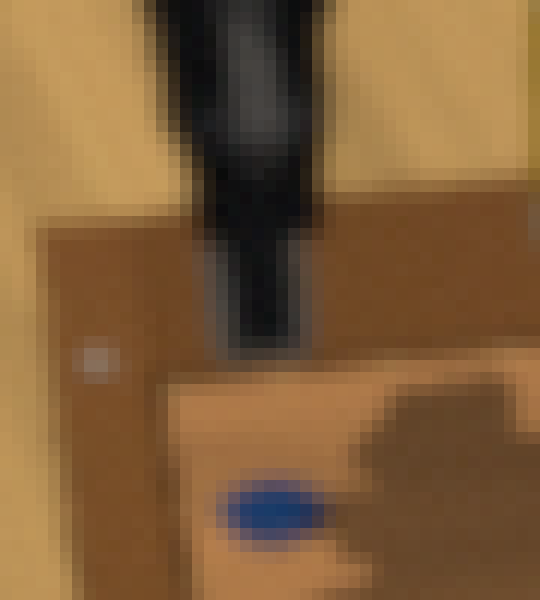

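View pics/t0z.png

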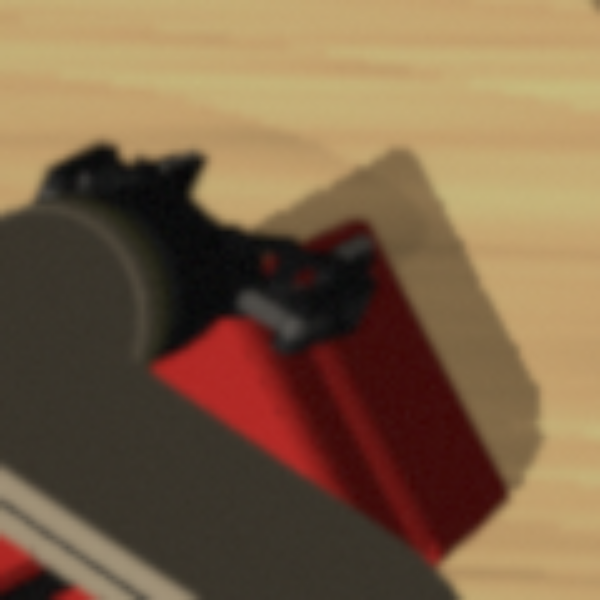

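The side view puts the fingertip at about (231.6,169.5), but the TCP projects to (232.5,178.4). The start picture has the same offset of roughly 9 px upward. So either z or y disagrees by about 30 mm. I'll descend in 1 mm rows and check the force as I go.

```bash

python3 -m creep '{"translation":[[0,0,1],[0,0,1],[0,0,1],[0,0,1],[0,0,1],[0,0,1],[0,0,1],[0,0,0]],"rotation":[[0,0,0],[0,0,0],[0,0,0],[0,0,0],[0,0,0],[0,0,0],[0,0,0],[0,0,0]],"claw":[0,0,0,0,0,0,0,0]}'
python3 -m creep '{"translation":[[0,0,1],[0,0,1],[0,0,0]],"rotation":[[0,0,0],[0,0,0],[0,0,0]],"claw":[0,0,0]}'
python3 -m creep '{"translation":[[0,0,1],[0,0,0]],"rotation":[[0,0,0],[0,0,0]],"claw":[0,0]}'
python3 -m creep '{"translation":[[0,0,1],[0,0,0]],"rotation":[[0,0,0],[0,0,0]],"claw":[0,0]}'
```

```text
time: 3.7
tool_pos: [533.1, 202.3, 113.3]
tcp_rot: [-180.0, -0.0, 171.0]
ft_force: [-0.3, 0.3, 0.2]
finger_gap: -0.1
time: 4.0
tool_pos: [533.2, 202.3, 111.4]
tcp_rot: [-180.0, -0.0, 171.0]
ft_force: [-0.3, -0.1, 0.0]
finger_gap: 0.1
time: 4.2
tool_pos: [533.2, 202.3, 110.5]
tcp_rot: [-180.0, -0.0, 171.0]
ft_force: [0.4, 0.1, -0.2]
finger_gap: 0.2
time: 4.4
tool_pos: [533.2, 202.3, 109.4]
tcp_rot: [-180.0, -0.0, 171.0]
ft_force: [-0.9, 0.7, 0.3]
finger_gap: 0.0
```

```bash

python3 -m creep '{"translation":[[0,0,1],[0,0,0]],"rotation":[[0,0,0],[0,0,0]],"claw":[0,0]}'
python3 -m creep '{"translation":[[0,0,1],[0,0,0]],"rotation":[[0,0,0],[0,0,0]],"claw":[0,0]}'
python3 - <<'E'
from h import *;from bench import *
s=snapshot("side");cv2.imwrite("pics/side2.png",s["frame"][:,:,::-1])
im=cv2.imread("pics/side2.png")[140:200,200:265];cv2.imwrite("pics/s2z.png",cv2.resize(im,None,fx=9,fy=9,interpolation=cv2.INTER_NEAREST))
print(sense()['ft_force'],sense()['tool_pos'],pr(s,sense()['tool_pos']))
E
```

```text
time: 4.6
tool_pos: [533.2, 202.3, 108.4]
tcp_rot: [-180.0, -0.0, 171.0]
ft_force: [-0.7, -1.0, -0.7]
finger_gap: 0.1
time: 4.8
tool_pos: [533.2, 202.3, 107.4]
tcp_rot: [-180.0, -0.0, 171.0]
ft_force: [0.7, -0.0, -0.1]
finger_gap: 0.3
[-0.20669262 -0.42174497 -0.1289306 ] [533.22367682 202.27243194 107.4926187 ] [232.66949647 182.72038157]
```

View pics/s2z.png

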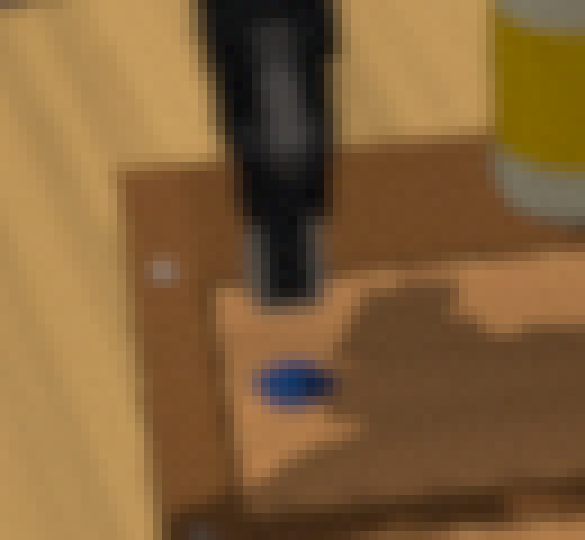

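```bash

python3 -m creep '{"translation":[[0,0,1],[0,0,1],[0,0,1],[0,0,1]],"rotation":[[0,0,0],[0,0,0],[0,0,0],[0,0,0]],"claw":[0,0,0,0]}'
python3 - <<'E'
from h import *;from bench import *
s=sense();print(s['tool_pos'],s['ft_force'],s['joint_pos'],s['joint_efforts'])
E
```

```text
time: 5.25
tool_pos: [533.2, 202.3, 103.5]
tcp_rot: [-180.0, -0.0, 171.0]
ft_force: [-0.6, 0.3, 0.1]
finger_gap: 0.1
[533.24738003 202.30855865 103.48099119] [-0.60503302  0.29333611  0.14796795] [ 1.56253932e+01  6.54960896e+00  9.62651979e+01  5.15648230e-04
  7.71884154e+01 -6.53329214e+01] [ 2.72271336e-04 -5.39956534e+01 -4.79653537e+01 -4.53096545e-04
  3.88659176e-02 -2.50060431e-06]
```

```bash

python3 -m creep '{"translation":[[0,0,1],[0,0,1],[0,0,1],[0,0,0]],"rotation":[[0,0,0],[0,0,0],[0,0,0],[0,0,0]],"claw":[0,0,0,0]}'
python3 -m creep '{"translation":[[0,0,1],[0,0,1],[0,0,1],[0,0,0]],"rotation":[[0,0,0],[0,0,0],[0,0,0],[0,0,0]],"claw":[0,0,0,0]}'
python3 - <<'E'
from h import *;from bench import *
s=snapshot("side");cv2.imwrite("pics/side3.png",s["frame"][:,:,::-1])
im=cv2.imread("pics/side3.png")[140:200,200:265];cv2.imwrite("pics/s3z.png",cv2.resize(im,None,fx=9,fy=9,interpolation=cv2.INTER_NEAREST))
print(sense()['ft_force'],sense()['tool_pos'],pr(s,sense()['tool_pos']))
E
```

```text
time: 5.65
tool_pos: [533.2, 202.3, 100.4]
tcp_rot: [-180.0, -0.0, 171.0]
ft_force: [0.8, 0.2, 0.3]
finger_gap: 0.2
time: 6.05
tool_pos: [533.1, 202.3, 97.4]
tcp_rot: [-180.0, -0.0, 171.0]
ft_force: [0.0, 0.4, 0.7]
finger_gap: -0.1
[-0.7857716   0.24671869  0.50128883] [533.18208029 202.27070961  97.46213609] [232.9039996  185.71484844]
```

View pics/s3z.png

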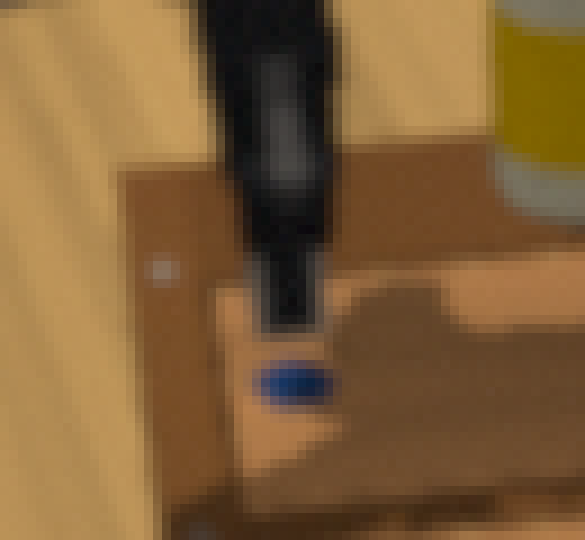

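The tip is now at about (232,176.7) and still above the dot, with no force reading. The reported z looks about 30 to 40 mm too low. I'll keep creeping down.

```bash

python3 -m creep '{"translation":[[0,0,1],[0,0,1],[0,0,1],[0,0,1],[0,0,1],[0,0,0]],"rotation":[[0,0,0],[0,0,0],[0,0,0],[0,0,0],[0,0,0],[0,0,0]],"claw":[0,0,0,0,0,0]}'
python3 -m creep '{"translation":[[0,0,1],[0,0,1],[0,0,1],[0,0,0]],"rotation":[[0,0,0],[0,0,0],[0,0,0],[0,0,0]],"claw":[0,0,0,0]}'
```

```text
time: 6.7
tool_pos: [533.1, 202.3, 92.3]
tcp_rot: [-180.0, -0.0, 171.0]
ft_force: [0.7, -0.1, -0.5]
finger_gap: 0.3
time: 7.1
tool_pos: [533.1, 202.2, 89.4]
tcp_rot: [-180.0, -0.0, 171.0]
ft_force: [-0.2, -0.0, -0.3]
finger_gap: 0.2
```

```bash

python3 -m creep '{"translation":[[0,0,1],[0,0,1],[0,0,1],[0,0,0]],"rotation":[[0,0,0],[0,0,0],[0,0,0],[0,0,0]],"claw":[0,0,0,0]}'
python3 - <<'E'
from h import *;from bench import *
s=snapshot("side");cv2.imwrite("pics/side4.png",s["frame"][:,:,::-1])
im=cv2.imread("pics/side4.png")[140:200,200:265];cv2.imwrite("pics/s4z.png",cv2.resize(im,None,fx=9,fy=9,interpolation=cv2.INTER_NEAREST))
s=snapshot("top");cv2.imwrite("pics/top4.png",s["frame"][:,:,::-1])
im=cv2.imread("pics/top4.png")[150:280,140:280];cv2.imwrite("pics/t4z.png",cv2.resize(im,None,fx=5,fy=4))
E
```

```text
time: 7.5
tool_pos: [533.1, 202.3, 86.3]
tcp_rot: [-180.0, -0.0, 171.0]
ft_force: [-0.8, -0.4, -0.1]
finger_gap: -0.0
```

View pics/s4z.png

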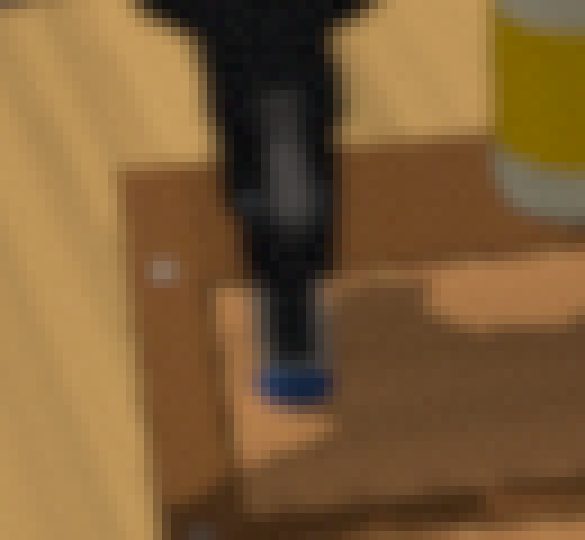

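View pics/t4z.png

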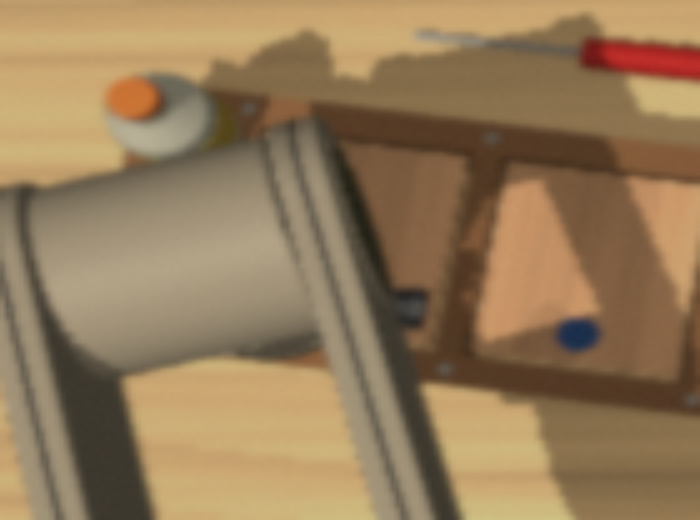

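The side view shows the tip at about (232,180), closing on the dot at (232.5,182.5). The shadow is converging with the tip too.

```bash

for i in 1; do
python3 -m creep '{"translation":[[0,0,1],[0,0,1],[0,0,1],[0,0,0]],"rotation":[[0,0,0],[0,0,0],[0,0,0],[0,0,0]],"claw":[0,0,0,0]}'
done
python3 -m creep '{"translation":[[0,0,1],[0,0,0]],"rotation":[[0,0,0],[0,0,0]],"claw":[0,0]}'
python3 -m creep '{"translation":[[0,0,1],[0,0,0]],"rotation":[[0,0,0],[0,0,0]],"claw":[0,0]}'
```

```text
time: 8.0
tool_pos: [533.1, 202.3, 83.4]
tcp_rot: [-180.0, -0.0, 171.0]
ft_force: [-0.3, 0.4, 0.0]
finger_gap: 0.3
time: 8.2
tool_pos: [533.2, 202.3, 82.4]
tcp_rot: [-180.0, -0.0, 171.0]
ft_force: [0.2, 0.4, -0.1]
finger_gap: -0.3
time: 8.4
tool_pos: [533.2, 202.3, 81.4]
tcp_rot: [-180.0, -0.0, 171.0]
ft_force: [0.7, -0.4, -0.3]
finger_gap: -0.1
```

```bash

python3 -m creep '{"translation":[[0,0,1],[0,0,0]],"rotation":[[0,0,0],[0,0,0]],"claw":[0,0]}'
```

```text
time: 8.6
tool_pos: [533.2, 202.3, 80.4]
tcp_rot: [-180.0, -0.0, 171.0]
ft_force: [-0.9, 0.7, 0.1]
finger_gap: -0.4
```

```bash

python3 -m creep '{"translation":[[0,0,1],[0,0,0]],"rotation":[[0,0,0],[0,0,0]],"claw":[0,0]}'
```

```text
time: 8.8
tool_pos: [533.2, 202.3, 79.4]
tcp_rot: [-180.0, -0.0, 171.0]
ft_force: [-0.2, -0.4, -0.0]
finger_gap: -0.0
```

```bash

python3 -m creep '{"translation":[[0,0,1],[0,0,0]],"rotation":[[0,0,0],[0,0,0]],"claw":[0,0]}'
python3 -m creep '{"translation":[[0,0,1],[0,0,0]],"rotation":[[0,0,0],[0,0,0]],"claw":[0,0]}'
python3 - <<'E'
from h import *;from bench import *
s=snapshot("side");cv2.imwrite("pics/side5.png",s["frame"][:,:,::-1])
im=cv2.imread("pics/side5.png")[140:200,200:265];cv2.imwrite("pics/s5z.png",cv2.resize(im,None,fx=9,fy=9,interpolation=cv2.INTER_NEAREST))
E
```

```text
time: 9.0
tool_pos: [533.2, 202.3, 78.4]
tcp_rot: [-180.0, -0.0, 171.0]
ft_force: [0.3, -0.6, 0.8]
finger_gap: -0.1
time: 9.2
tool_pos: [533.2, 202.3, 77.4]
tcp_rot: [-180.0, -0.0, 171.0]
ft_force: [0.0, 0.1, 0.6]
finger_gap: -0.0
```

View pics/s5z.png

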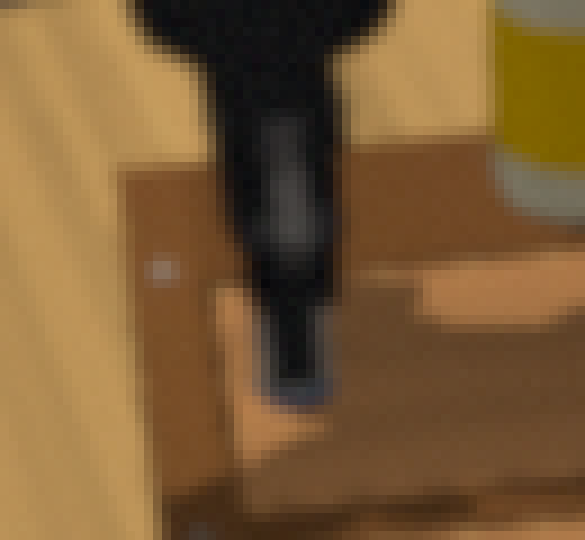

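```bash

python3 -m creep '{"translation":[[0,0,1],[0,0,0]],"rotation":[[0,0,0],[0,0,0]],"claw":[0,0]}'|grep -E "pos|force"
python3 -m creep '{"translation":[[0,0,1],[0,0,0]],"rotation":[[0,0,0],[0,0,0]],"claw":[0,0]}'|grep -E "pos|force"
```

```text
tool_pos: [533.2, 202.3, 76.4]
ft_force: [-0.7, 0.1, -0.8]
tool_pos: [533.3, 202.4, 76.0]
ft_force: [-2.0, -0.2, 4.6]
```

```bash

python3 -m creep '{"translation":[[0,0,1],[0,0,0]],"rotation":[[0,0,0],[0,0,0]],"claw":[0,0]}'|grep -E "pos|force"
```

```text
tool_pos: [533.3, 202.4, 75.9]
ft_force: [-7.3, -2.2, 12.4]
```

```bash

python3 -m creep '{"translation":[[0,0,1],[0,0,0]],"rotation":[[0,0,0],[0,0,0]],"claw":[0,0]}'|grep -E "pos|force"
```

```text
tool_pos: [533.4, 202.4, 75.9]
ft_force: [-11.2, -3.0, 19.7]
```

Contact came at reported z = 76, so the reported z is about 34 mm low. Hatch a resists with no give (19.7 N within 0.1 mm), so it's propped. I'm lifting straight away and will press the others more lightly.

```bash

python3 -m creep '{"translation":[[0,0,-3],[0,0,-5],[0,0,-10],[0,0,-6],[0,0,0]],"rotation":[[0,0,0],[0,0,0],[0,0,0],[0,0,0],[0,0,0]],"claw":[0,0,0,0,0]}'
python3 - <<'E'
from h import *;from bench import *
s=sense();print(s['tool_pos'],s['ft_force'],s['time']);
print({k:togo(s,*v,95).round(1) for k,v in TG.items()})
s=snapshot("side");cv2.imwrite("pics/side6.png",s["frame"][:,:,::-1])
E
```

```text
time: 10.55
tool_pos: [534.3, 202.6, 99.2]
tcp_rot: [179.9, 0.1, 171.0]
ft_force: [-0.1, 0.0, -0.9]
finger_gap: -0.0
[534.34703576 202.60117478  99.20700237] [-0.13983857  0.01092117 -0.9330795 ] 10.55
{'a': array([ 1.3, -0.3,  4.2]), 'b': array([   1.2, -135.2,    4.1]), 'c': array([   1.2, -269.1,    3.9]), 'd': array([   1.1, -403.2,    3.8])}
```

View pics/side6.png

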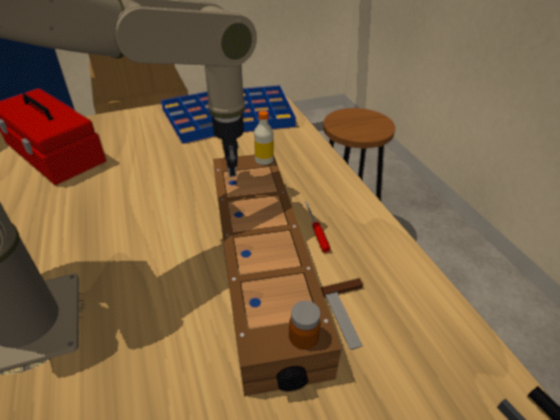

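Hatch a is still flush, with its dot at (233,183). Next is hatch b.

```bash

python3 -m creep '{"translation":[[1,-15,0],[0,-30,0],[0,-40,0],[0,-30,0],[0,-15,0],[0,-5,8],[0,0,8],[0,0,4],[0,0,0],[0,0,0]],"rotation":[[0,0,0],[0,0,0],[0,0,0],[0,0,0],[0,0,0],[0,0,0],[0,0,0],[0,0,0],[0,0,0],[0,0,0]],"claw":[0,0,0,0,0,0,0,0,0,0]}'
```

```text
time: 11.6
tool_pos: [510.9, 70.1, 77.1]
tcp_rot: [180.0, -0.0, 171.0]
ft_force: [-0.5, 0.2, -0.8]
finger_gap: -0.2
```

```bash

python3 -m creep '{"translation":[[0,0,0.5],[0,0,0]],"rotation":[[0,0,0],[0,0,0]],"claw":[0,0]}'
```

```text
time: 11.8
tool_pos: [511.0, 69.6, 77.0]
tcp_rot: [180.0, -0.0, 171.0]
ft_force: [0.2, -0.6, -0.4]
finger_gap: 0.0
```

```bash

python3 -m creep '{"translation":[[0,0,0.5],[0,0,0]],"rotation":[[0,0,0],[0,0,0]],"claw":[0,0]}'|grep -E "pos|force"
```

```text
tool_pos: [511.1, 69.2, 76.6]
ft_force: [-0.5, 0.0, -0.4]
```

```bash

python3 -m creep '{"translation":[[0,0,0.5],[0,0,0]],"rotation":[[0,0,0],[0,0,0]],"claw":[0,0]}'|grep -E "pos|force"
```

```text
tool_pos: [511.1, 69.1, 76.1]
ft_force: [0.5, 0.7, 1.1]
```

```bash

python3 -m creep '{"translation":[[0,0,0.5],[0,0,0]],"rotation":[[0,0,0],[0,0,0]],"claw":[0,0]}'|grep -E "pos|force"
```

```text
tool_pos: [511.2, 69.1, 76.0]
ft_force: [-2.2, -0.1, 4.7]
```

```bash

python3 -m creep '{"translation":[[0,0,0.5],[0,0,0]],"rotation":[[0,0,0],[0,0,0]],"claw":[0,0]}'|grep -E "pos|force"
```

```text
tool_pos: [511.2, 69.1, 75.9]
ft_force: [-4.9, -0.3, 8.7]
```

Hatch b is propped too: 8.7 N and no give. On to c.

```bash

python3 -m creep '{"translation":[[0,0,-4],[0,0,-8],[0,0,-8],[0,-15,0],[0,-30,0],[0,-43,0],[0,-30,0],[0,-12,4],[0,-3,6],[0,0,0]],"rotation":[[0,0,0],[0,0,0],[0,0,0],[0,0,0],[0,0,0],[0,0,0],[0,0,0],[0,0,0],[0,0,0],[0,0,0]],"claw":[0,0,0,0,0,0,0,0,0,0]}'
python3 -m creep '{"translation":[[0,0,4],[0,0,3],[0,0,1],[0,0,0],[0,0,0]],"rotation":[[0,0,0],[0,0,0],[0,0,0],[0,0,0],[0,0,0]],"claw":[0,0,0,0,0]}'
```

```text
time: 13.6
tool_pos: [489.3, -62.1, 83.8]
tcp_rot: [180.0, -0.1, 170.9]
ft_force: [-0.2, -0.4, -0.4]
finger_gap: 0.2
time: 14.1
tool_pos: [490.3, -61.9, 77.2]
tcp_rot: [-180.0, 0.0, 171.0]
ft_force: [0.7, 0.7, -0.5]
finger_gap: 0.1
```

```bash

python3 -m creep '{"translation":[[0,0,0.5],[0,0,0.5],[0,0,0]],"rotation":[[0,0,0],[0,0,0],[0,0,0]],"claw":[0,0,0]}'|grep -E "pos|force"
```

```text
tool_pos: [490.3, -62.2, 76.3]
ft_force: [-0.3, -0.3, 1.6]
```

```bash

python3 -m creep '{"translation":[[0,0,0.5],[0,0,0]],"rotation":[[0,0,0],[0,0,0]],"claw":[0,0]}'|grep -E "pos|force"
```

```text
tool_pos: [490.3, -62.2, 75.8]
ft_force: [-0.7, 1.3, 1.6]
```

```bash

python3 -m creep '{"translation":[[0,0,0.5],[0,0,0]],"rotation":[[0,0,0],[0,0,0]],"claw":[0,0]}'|grep -E "pos|force"
```

```text
tool_pos: [490.2, -62.2, 75.1]
ft_force: [-1.1, 2.0, 2.0]
```

```bash

python3 -m creep '{"translation":[[0,0,1],[0,0,1],[0,0,0]],"rotation":[[0,0,0],[0,0,0],[0,0,0]],"claw":[0,0,0]}'|grep -E "pos|force"
```

```text
tool_pos: [490.0, -62.2, 72.8]
ft_force: [-1.8, 1.0, 1.2]
```

Hatch c gives at about 2 N: it has gone down over 3 mm, more than a propped hatch's 1.8 mm. I'll push on to about 37 mm below the box top.

```bash

python3 -m creep '{"translation":[[0,0,2],[0,0,2],[0,0,2],[0,0,2],[0,0,2],[0,0,2],[0,0,2],[0,0,2],[0,0,0]],"rotation":[[0,0,0],[0,0,0],[0,0,0],[0,0,0],[0,0,0],[0,0,0],[0,0,0],[0,0,0],[0,0,0]],"claw":[0,0,0,0,0,0,0,0,0]}'|grep -E "pos|force"
```

```text
tool_pos: [489.9, -62.2, 56.7]
ft_force: [-0.6, -0.4, 1.1]
```

```bash

python3 -m creep '{"translation":[[0,0,2],[0,0,2],[0,0,2],[0,0,2],[0,0,0]],"rotation":[[0,0,0],[0,0,0],[0,0,0],[0,0,0],[0,0,0]],"claw":[0,0,0,0,0]}'
python3 - <<'E'
from h import *;from bench import *
s=snapshot("side");cv2.imwrite("pics/side7.png",s["frame"][:,:,::-1])
E
```

```text
time: 16.5
tool_pos: [489.6, -62.1, 48.5]
tcp_rot: [180.0, -0.1, 171.0]
ft_force: [-0.1, 0.8, 0.4]
finger_gap: -0.1
```

View pics/side7.png

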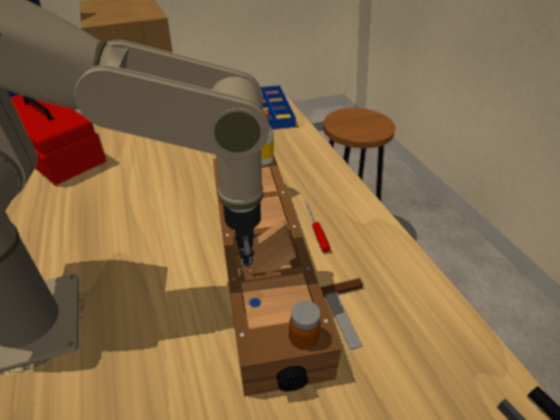

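The side view shows hatch c tilted, with the tip inside the opening at about (248,268). I'll go 11 mm deeper.

```bash

python3 -m creep '{"translation":[[0,0,2],[0,0,2],[0,0,2],[0,0,2],[0,0,2],[0,0,1],[0,0,0],[0,0,0]],"rotation":[[0,0,0],[0,0,0],[0,0,0],[0,0,0],[0,0,0],[0,0,0],[0,0,0],[0,0,0]],"claw":[0,0,0,0,0,0,0,0]}'
```

```text
time: 17.35
tool_pos: [489.9, -62.1, 37.8]
tcp_rot: [180.0, -0.0, 171.0]
ft_force: [0.1, -0.2, 0.8]
finger_gap: -0.2
```

Now I'll retract straight up slowly and then move clear of the hatches.

```bash

python3 -m creep '{"translation":[[0,0,-4],[0,0,-8],[0,0,-10],[0,0,-10],[0,0,-15],[0,0,-20],[0,0,-20],[0,0,-20],[0,0,-15],[0,0,-8]],"rotation":[[0,0,0],[0,0,0],[0,0,0],[0,0,0],[0,0,0],[0,0,0],[0,0,0],[0,0,0],[0,0,0],[0,0,0]],"claw":[0,0,0,0,0,0,0,0,0,0]}'
python3 -m creep '{"translation":[[15,0,-10],[30,0,0],[30,0,0],[30,0,0],[15,0,0],[0,0,0],[0,0,0]],"rotation":[[0,0,0],[0,0,0],[0,0,0],[0,0,0],[0,0,0],[0,0,0],[0,0,0]],"claw":[0,0,0,0,0,0,0]}'
python3 - <<'E'
from h import *;from bench import *
for n in("side","top"):
  s=snapshot(n);cv2.imwrite(f"pics/{n}8.png",s["frame"][:,:,::-1])
im=cv2.imread("pics/side8.png")[140:400,190:370];cv2.imwrite("pics/s8z.png",cv2.resize(im,None,fx=2.3,fy=2.3))
E
```

```text
time: 18.35
tool_pos: [491.2, -62.4, 170.6]
tcp_rot: [-180.0, 0.2, 171.0]
ft_force: [-0.8, 0.4, -0.5]
finger_gap: 0.0
time: 19.05
tool_pos: [372.1, -43.5, 178.3]
tcp_rot: [-180.0, 0.1, 171.0]
ft_force: [1.1, -1.1, 0.7]
finger_gap: 0.1
```

View pics/s8z.png

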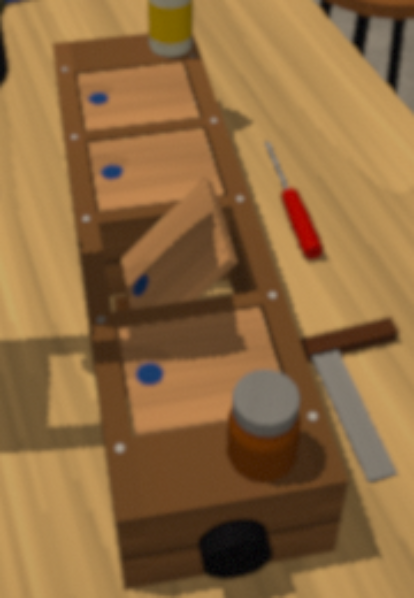

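View pics/top8.png

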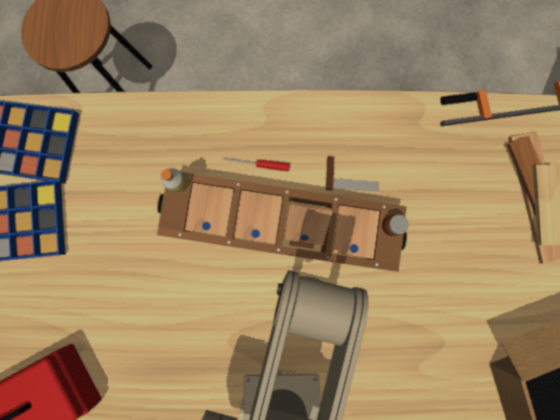

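Hatch c stands open, with its dot now at about (304,238) in the top view and (251,264) in the side view. The others are flush and the loose items haven't moved. I'll check the angle by triangulation.

```bash
python3 - <<'E'
from h import *;import pickle
D=pickle.load(open("s0.pkl","rb"))
f=lambda n:{"frame":cv2.imread(f"pics/{n}8.png")[:,:,::-1].copy(),**{k:D[n][k] for k in("intrinsics","dist","extrinsics")}}
T,S=f("top"),f("side")
a=sorted([q[0] for q in dots(T,(180,190,390,265))],key=lambda q:q[0]);b=sorted([q[0] for q in dots(S,(215,165,275,320))],key=lambda q:q[1]);print(a,b)
X,e=cross(T,(304.3,238),S,(250.9,264.3));print(X,e)
for n,i in((T,0),(S,0)):print(n["frame"].shape)
for t in(.52,.6,.7,.8,.9,1.0):print(t,"dot z",104-45*np.sin(t)+6*np.cos(t))
for n,(x0,y0,x1,y1) in(("top",(150,150,185,190)),("top",(385,210,412,240)),("top",(220,150,382,192)),("side",(285,295,325,350)),("side",(300,195,365,350)),("side",(250,105,278,165))):
  g=f(n)["frame"][y0:y1,x0:x1].astype(int)-D[n]["frame"][y0:y1,x0:x1];print(n,(abs(g).max(2)>40).sum())
E
```

```text
[array([205.58064516, 225.4516129 ]), array([255.09090909, 233.3030303 ]), array([303.9375, 237.3125]), array([353.65625, 248.     ])] [array([238.04166667, 214.375     ]), array([250.7826087 , 263.82608696]), array([254.57894737, 302.01754386])]
[499.82220546 -65.25344259  72.80886204] 1.0101848064296675
(420, 560, 3)
(420, 560, 3)
0.52 dot z 86.84730887509775
0.6 dot z 83.54310238668148
0.7 dot z 79.59925719801083
0.8 dot z 75.89921616560447
0.9 dot z 72.47994887638723
1.0 dot z 69.3756195188535
top 0
top 0
top 0
side 0
side 2
side 0
```

```bash
python3 -c "
from bench import *
print(sense()['time']);print(hand_in())"
```

```text
19.15
the job is handed in; nothing more can be done
None
```

I found the free hatch, the third from the left (c), and pushed it open. It stays open on its own, and the job is handed in at about 19 s with the arm clear of everything.

**Finding it:** I pressed a, b and c in turn with closed fingertips. Hatches a and b were propped and didn't give. Hatch c gave at about 2 N, so I tipped it until the fingertips were about 38 mm below the box top. I never touched hatch d.

**Last checks:**
- **Hatch c:** after I moved away, its dot measured 73 mm above the bench in the two views, which means a tilt of about 0.85 to 0.9 rad (roughly 50°).
- **Other hatches:** a, b and d look shut. Their dots were within 0.3 px of where they started, except that the small dot on a was too faint for the mask in the side view and was checked only from the top.
- **Loose items:** the bottle, jar, screwdriver and square look unmoved in the before and after pictures.

**What disagreed or went wrong:**
- **Height error:** the reported tool height was about 34 mm lower than the real fingertips. The side camera hinted at this and contact confirmed it, at reported z = 76 instead of 110. I worked from the contact height after that.
- **Pressed a too hard:** I sent two steps after contact without waiting for the force reading, so the press reached about 20 N before I lifted. Hatch a stayed flush. The press on b stopped at 8.7 N.

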